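# Stroke the topping caddy's lids shut

## Task

All four flip lids of the topping caddy have been left ajar. With a fingertip, stroke lightly along the tops of the row in one pass, starting at the end where the first lid has its hinge (so that you run up each lid from its hinge to its raised edge), and press each lid fully shut in turn, without rising off the row before the last one is shut. Do not pick up, open further or shove anything, and leave the things around the caddy alone.

Things in the scene. Friction and masses are not known exactly. Their poses are not given: they have to be found in the camera images.
- caddy: Loose steel trough, 2.6 kg, upright on the counter. Origin: centre of its underside; z up, own y along the row of four flat black lids (lid1 at the -y end to lid4 at the +y end), x across it. 116 mm across, 252 mm along the row, rim 85 mm above the counter; tops of shut lids 89 mm. A 12 mm rim lies before lid1's hinge. Tamper, cup and jar stand some 25 mm off its long sides.
- lid1 (a joint): Angle of lid1 (rad): 0 shut, positive = free edge up. Starts ajar at 0.30 to 0.55. Lid 100 mm across (x), 54 mm along the row (y), 4 mm thick, hinged on its -y side on a line along x at caddy y = -114 mm, 85 mm up; ajar it is a ramp rising towards +y. The stiff hinge stays where left; under 1 N at the free edge moves it.
- lid1_edge (a point): Middle of the free (+y) edge of lid1, on its upper face, 54 mm from its hinge line; when shut it is 89 mm above the counter.
- lid2 (a joint): Angle of lid2 (rad): 0 shut, positive = free edge up. Starts ajar at 0.30 to 0.55. Lid 100 mm across (x), 54 mm along the row (y), 4 mm thick, hinged on its -y side on a line along x at caddy y = -56 mm, 85 mm up; ajar it is a ramp rising towards +y. The stiff hinge stays where left; under 1 N at the free edge moves it.
- lid2_edge (a point): Middle of the free (+y) edge of lid2, on its upper face, 54 mm from its hinge line; when shut it is 89 mm above the counter.
- lid3 (a joint): Angle of lid3 (rad): 0 shut, positive = free edge up. Starts ajar at 0.30 to 0.55. Lid 100 mm across (x), 54 mm along the row (y), 4 mm thick, hinged on its -y side on a line along x at caddy y = +2 mm, 85 mm up; ajar it is a ramp rising towards +y. The stiff hinge stays where left; under 1 N at the free edge moves it.
- lid3_edge (a point): Middle of the free (+y) edge of lid3, on its upper face, 54 mm from its hinge line; when shut it is 89 mm above the counter.
- lid4 (a joint): Angle of lid4 (rad): 0 shut, positive = free edge up. Starts ajar at 0.30 to 0.55. Lid 100 mm across (x), 54 mm along the row (y), 4 mm thick, hinged on its -y side on a line along x at caddy y = +60 mm, 85 mm up; ajar it is a ramp rising towards +y. The stiff hinge stays where left; under 1 N at the free edge moves it.
- lid4_edge (a point): Middle of the free (+y) edge of lid4, on its upper face, 54 mm from its hinge line; when shut it is 89 mm above the counter.
- tamper: Steel coffee tamper, 58 mm across, 88 mm tall, standing; a bystander. Origin: centre of its underside.
- cup: White cup, 64 mm across, 58 mm tall, standing; a bystander. Origin: centre of its underside.
- jar: Small glass jar with steel lid, 56 mm across, 75 mm tall, standing; a bystander. Origin: centre of its underside.
- spoon: Spoon, 160 mm long, lying on the counter; a bystander. Origin: centre of its underside.
- jug: Steel milk jug with handle, 84 mm across, 105 mm tall, standing; a bystander. Origin: centre of its underside.
- syrup: Amber syrup bottle, 68 mm across, 220 mm tall, standing; a bystander. Origin: centre of its underside.

How it is judged:
On the way, in this order (a step that is already met when the one before it is completed fails the run):
1. lid1 is pressed shut while the ones after it are still ajar (value of joint lid1 below 0.07 rad), for 0.1 s.
2. lid2 is pressed shut while the ones after it are still ajar (value of joint lid2 below 0.07 rad), for 0.1 s.
3. lid3 is pressed shut while the ones after it are still ajar (value of joint lid3 below 0.07 rad), for 0.1 s.
4. lid4 is pressed shut (value of joint lid4 below 0.07 rad), for 0.1 s.
At the end, for the whole second after the job is handed in: All four lids are shut to within 0.07 rad (4 mm at the free edge) and the caddy stands upright, at rest, within 25 mm of where it was (value of joint each of lid1, lid2, lid3, lid4 below 0.07 rad and distance of caddy from where it was at the start of the episode below 0.025 m and angle between caddy's own z axis and vertical below 0.05 rad and linear speed of caddy below 0.01 m/s); the robot touches nothing.
It fails at once if the fingertips rise off the row (TCP more than 65 mm above the shut lids' tops) after lid1 is shut and before lid4 is (value of joint lid1 below 0.07 rad and value of joint lid4 above 0.12 rad and z of the grasp point in the frame of caddy above 0.154 m).
It fails at once if a lid is lifted further open (beyond 0.75 rad) (value of joint any of lid1, lid2, lid3, lid4 above 0.75 rad).
It fails at once if the robot presses on the caddy or its lids with more than 40 N (contact force between any of the fingers, the arm and caddy above 40 N).
It fails at once if the caddy is shoved more than 25 mm, lifted or tipped (distance of caddy from where it was at the start of the episode above 0.025 m or height (world z) of caddy above 0.01 m or angle between caddy's own z axis and vertical above 0.1 rad).
It fails at once if a bystander is moved by more than 20 mm (distance of any of tamper, cup, jar, spoon, jug, syrup from where it was at the start of the episode above 0.02 m).
It also fails if it takes over 42 s, if anything falls off the work surface, if the arm or the gripper's body presses on something with over 40 N, if the wrist force passes 120 N, or if a joint passes its speed limit or range.

## Robot

A 6-joint arm with a two-finger parallel gripper is mounted at the origin on the work surface. World frame = base frame: x ahead of the robot, y to its left, z up, the work surface at z = 0. Lengths are in m, angles in rad, forces in N, time in s.
With the tool pointing down it reaches from about 0.25 to 0.725 m from the base axis. Payload 4 kg.
Tool frame: the origin (TCP) lies between the finger pads, 19 mm behind the fingertips; this is the grasp point; z points along the fingers, y is the line along which they close (so a half turn about z gives the same grasp; the last joint's range is limited). The gripper opens to 85 mm and grips with 20 to 120 N. Pads are 22 mm wide; open, the fingers measure 114 mm over their backs; the gripper's body (76 mm by 85 mm) begins 54 mm behind the grasp point. The pads swing forward as they close: fully open they stand 13 mm farther back than shut.
Start: joints at [-1.144, 0.241, 0.005, 1.335, 0, 1.571], TCP at [0.207, -0.455, 0.25] pointing down, gripper open.
Joint ranges: [-2.72, 2.72], [-1.05, 1.87], [-1.09, 1.28], [-1.99, 2.15], [-1.42, 1.44], [-3.14, 3.14]. Speed limits (rad/s): [2.79, 2.79, 3.14, 3.14, 3.14, 3.14].

## Interface

Orientations are given as a unit quaternion [x, y, z, w].
In Python, from workcell import bot gives the robot as it stands. The module is installed in compiled form; this text tells all that it offers.
- The arm moves only by the tool jog_arm, never from a script. Its argument "deltas" is a list of rows, each an object with "fingers": the opening, from 0 (shut) to 1 (fully open); "delta_pos": the shift along the tool's x, y, z normalised to -1 to 1, where 1 is 300 mm, a list of three; "yaw": the turn about the tool's z normalised to -1 to 1, where 1 is pi/4 rad. A call has 1 to 12 rows; each row is the pose to reach, as a shift and turn from the pose commanded when the call began, along the tool's axes at that moment; what a row does not reach only later rows make up. A row lasts 1/10 s, in which the tool goes at most 50 mm and 8.59 degrees, less where a joint would pass 70% of its speed; a pose out of reach is approached as far as the arm can. A call with a number of a shift or a turn outside -1 to 1 is refused whole. A call with a gripper value outside its range is refused whole. The fingers move at their own pace and stop on an object; the grip force is fixed at half the most. Time passes only in rows, so rows that repeat a pose let the fingers close. It gives the time, the measured TCP pose, the force, the opening and the grip force at its end, in the units of the state.
- bot.get_obs(): the state, without advancing time (a new reading comes with each control period).
- bot.camera(name): name is "scene" or "top"; returns a dict with "image" (420x560x3 uint8, red, green, blue), "range_z" (420x560 float32, m along the optical axis (not along the pixel's ray), 0 where there is no reading), "fx", "fy", "cx", "cy" (pixels), "rvec" (rotation vector, rad) and "tvec" (3), from world to camera coordinates, as OpenCV has them. Camera axes: x right, y down, z forward; pixel columns grow to the right and rows downward; lengths in m; the calibration is good to about 2 mm. A picture is of the moment at which its call begins.
- bot.job_done(): hands the job in; it is judged then, once.
The state is a dict: "clock": time; "joint_pos": joint angles; "joint_vel": joint speeds; "tau": joint torques, N m; "eef_pos": TCP position; "tool_rot": TCP orientation; "ft_force": force on the tool from outside, world axes, zero at the start; "ft_torque": the same for the moment, N m; "grip_width": finger opening in m; "grasp_force": force on a finger pad.
Only numpy, scipy, OpenCV 4.12 (cv2) and the standard library are available. Lean on these libraries where they do the work, as an engineer would, in place of code of your own. Each camera call takes 0.05 s, during which the arm holds its last target. There are 200 camera calls.

## Working session

There is one attempt and no reset: what is moved stays moved. The work goes in short steps, Python scripts to look and compute and a tool call to move; the robot and the scene stay as the last step left them, time stands still between calls to the robot, and variables do not carry over. Pictures are saved under pics/ and viewed, at most 10 in all, crops included, and the job is handed in when it is done.

Besides the shell and the picture viewer there is one more tool, called as name([rows], argument=value, ...), one row to a line, values as JSON. jog_arm: Moves the arm, as the interface text tells. Scaled input: -1 to 1 covers 300 mm each way for a shift and pi/4 rad each way for a turn. Its arguments: {"type":"object","properties":{"deltas":{"type":"array","items":{"type":"object","properties":{"fingers":{"type":"number"},"delta_pos":{"type":"array","items":{"type":"number"}},"yaw":{"type":"number"}}}}},"required":["deltas"]}

```bash
mkdir -p pics; cat > h.py <<'E'
import numpy as np,cv2
from workcell import bot
def cam(n):
    c=bot.camera(n);R=cv2.Rodrigues(np.array(c["rvec"],float))[0];t=np.array(c["tvec"],float).ravel()
    z=c["range_z"];v,u=np.mgrid[:z.shape[0],:z.shape[1]]
    P=np.stack([(u-c["cx"])/c["fx"]*z,(v-c["cy"])/c["fy"]*z,z],-1)
    W=(P-t)@R; W[z==0]=np.nan
    return c,W,R,t
def save(n,img): cv2.imwrite(f"pics/{n}.png",cv2.cvtColor(img,cv2.COLOR_RGB2BGR))
E
python3 - <<'E'
from h import *
ims=[]
for n in("top","scene"):
    c,W,R,t=cam(n);save(n,c["image"]);np.savez(n,W=W,im=c["image"])
    print(n,c["fx"],-R.T@t,R[2])
o=bot.get_obs();print(o["eef_pos"],o["tool_rot"],o["clock"],o["grip_width"])
E
```

```text
top 454.8398070033937 [ 0.45500992 -0.00723008  1.2006417 ] [ 0.07982465 -0.01853299 -0.99663662]
scene 413.3881808552555 [1.23593683 0.06825779 0.79496412] [-0.69660415 -0.09955458 -0.71051498]
[ 0.20678411 -0.45464971  0.24922306] [ 9.77314282e-01  2.11792222e-01 -1.80332510e-04 -9.03517827e-04] 0.1 0.08519846442454937
```

View pics/top.png

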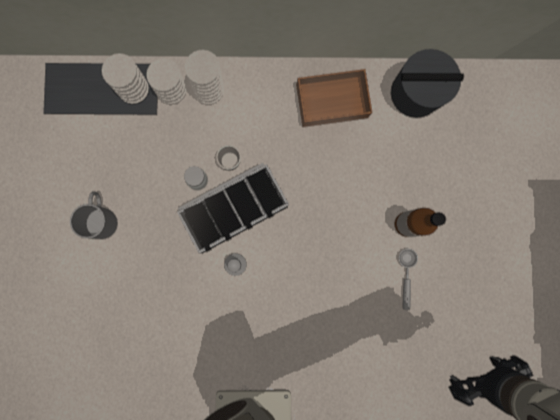

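View pics/scene.png

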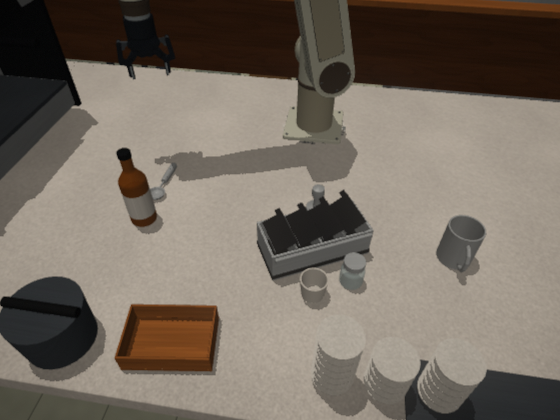

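Top view: the caddy is centred near (233,208), with its row running from (192,230) to (272,188). In the scene view it is at (315,235), and the raised edges seem to face left or right, so I'll use depth to decide.

```bash
python3 - <<'E'
from h import *
for n,box in(("top",(155,260,170,297)),("scene",(185,275,250,378))):
    d=np.load(n+".npz");a,b,c,e=box
    W=d["W"][a:b,c:e].reshape(-1,3);im=d["im"][a:b,c:e].reshape(-1,3).astype(int)
    m=np.isfinite(W[:,2])&(W[:,2]>.07)&(W[:,2]<.13)
    if n=="top":
        # drop small bystanders: largest component
        M=m.reshape(b-a,e-c).astype(np.uint8);k,l,s,_=cv2.connectedComponentsWithStats(M)
        m=(l==1+np.argmax(s[1:,4])).ravel()
        r=cv2.minAreaRect(W[m][:,:2].astype(np.float32));print(r)
        bx=cv2.boxPoints(r);e1=bx[1]-bx[0];e2=bx[2]-bx[1];ax=e1 if np.hypot(*e1)>np.hypot(*e2) else e2
        ax=ax/np.hypot(*ax);C=np.array(r[0]);print("C",C,"axis",ax,np.degrees(np.arctan2(ax[1],ax[0])))
    s=(W[:,:2]-C)@ax;q=(W[:,:2]-C)@np.array([-ax[1],ax[0]])
    dk=m&(im.max(1)<60)&(abs(q)<.04)
    print(n,[(int(1000*x),int(1000*np.median(W[dk&(abs(s-x)<.004),2])),int((dk&(abs(s-x)<.004)).sum())) for x in np.arange(-.128,.13,.008) if (dk&(abs(s-x)<.004)).any()])
    print("q dark range",np.percentile(q[dk],[1,99]))
# bystanders
W=np.load("top.npz")["W"]
for nm,(u,v) in dict(cup=(228,158),jar=(195,177),tamper=(235,264)).items():
    p=W[v-10:v+11,u-10:u+11].reshape(-1,3);p=p[p[:,2]>.03];print(nm,np.median(p,0),p[:,2].max())
E
```

```text
((0.5567743182182312, 0.05032651871442795), (0.13217297196388245, 0.25188085436820984), 28.43837547302246)
C [0.55677432 0.05032652] axis [ 0.4762133 -0.8793298] -61.56162
top [(-103, 114, 85), (-95, 111, 120), (-87, 106, 115), (-79, 102, 116), (-71, 96, 114), (-63, 92, 113), (-55, 88, 25), (-47, 108, 106), (-39, 105, 110), (-31, 101, 112), (-23, 98, 107), (-15, 94, 109), (-7, 92, 105), (0, 90, 29), (8, 105, 94), (16, 104, 107), (24, 101, 106), (32, 97, 109), (40, 95, 103), (48, 92, 106), (56, 90, 53), (64, 106, 65), (72, 103, 106), (80, 101, 104), (88, 98, 105), (96, 96, 101), (104, 93, 99), (112, 90, 93)]
q dark range [-0.03921999  0.03926595]
scene [(-103, 113, 68), (-95, 110, 104), (-87, 105, 109), (-79, 100, 107), (-71, 95, 100), (-63, 91, 64), (-55, 108, 12), (-47, 107, 96), (-39, 104, 101), (-31, 100, 94), (-23, 97, 101), (-15, 94, 92), (-7, 91, 98), (0, 104, 8), (8, 105, 94), (16, 102, 99), (24, 99, 96), (32, 96, 97), (40, 94, 98), (48, 91, 94), (56, 89, 41), (64, 105, 77), (72, 103, 96), (80, 100, 102), (88, 97, 97), (96, 94, 102), (104, 92, 95), (112, 89, 61), (120, 86, 3)]
q dark range [-0.0389801   0.03919771]
cup [0.70381722 0.07076956 0.05035729] 0.06244754011056001
jar [0.63503232 0.14506551 0.0748035 ] 0.08162854537318327
tamper [0.41748495 0.04632737 0.0841958 ] 0.09294447884036555
```

jog_arm([
  {"delta_pos":[0.3,-0.11,0],"yaw":-0.03,"fingers":0},
  {"delta_pos":[0.9,-0.33,0],"yaw":-0.087,"fingers":0},
  {"delta_pos":[0.9,-0.33,0],"yaw":-0.087,"fingers":0},
  {"delta_pos":[0.9,-0.33,0],"yaw":-0.087,"fingers":0},
  {"delta_pos":[0.9,-0.33,0],"yaw":-0.087,"fingers":0},
  {"delta_pos":[0.9,-0.33,0],"yaw":-0.087,"fingers":0},
  {"delta_pos":[0.9,-0.33,0],"yaw":-0.087,"fingers":0},
  {"delta_pos":[0.9,-0.33,0],"yaw":-0.087,"fingers":0},
])

```text
clock: 0.9
eef_pos: [0.4119, -0.2525, 0.2495]
tool_rot: [0.969, 0.246, -0.001, -0.0]
ft_force: [-0.1, -0.5, 0.7]
grip_width: 0.0001
grasp_force: 0.0
```

```bash
cat >> h.py <<'E'
C=np.array([.5568,.0503]);ax=np.array([.4762,-.8793]);nx=np.array([.8793,.4762])
from scipy.spatial.transform import Rotation as Ro
def st():
    o=bot.get_obs();p=np.array(o["eef_pos"]);R=Ro.from_quat(o["tool_rot"]).as_matrix()
    print("t",o["clock"],"p",p.round(4),"row y mm",round(-1000*(p[:2]-C)@ax,1),"across",round(1000*(p[:2]-C)@nx,1),"xt",R[:,0].round(3),"yt",R[:,1].round(3),"F",np.round(o["ft_force"],1),"w",o["grip_width"])
    return p,R
E
python3 - <<'E'
from h import *
p,R=st();tg=np.r_[C+.12*ax,.25]
print(R.T@(tg-p)/.3)
d=np.load("top.npz");W=d["W"][150:270,165:300].reshape(-1,3);im=d["im"][150:270,165:300].reshape(-1,3).max(1)
q=(W[:,:2]-C)@nx;s=(W[:,:2]-C)@ax
m=(im<60)&(W[:,2]>.085)&(abs(s)<.12)&(abs(q)<.07);print(np.percentile(q[m],[.5,2,50,98,99.5]))
E
```

```text
t 0.9 p [ 0.4119 -0.2525  0.2495] row y mm -197.3 across -271.6 xt [ 0.879  0.477 -0.001] yt [ 0.477 -0.879 -0.001] F [-0.1 -0.5  0.7] w 0.00013526962434348363
[ 0.90573876 -0.25652765 -0.00248909]
[-0.06145528 -0.05549722 -0.00265366  0.04679932  0.04829317]
```

jog_arm([
  {"delta_pos":[0.895,-0.257,0],"fingers":0},
  {"delta_pos":[0.895,-0.257,0],"fingers":0},
  {"delta_pos":[0.895,-0.257,0],"fingers":0},
  {"delta_pos":[0.895,-0.257,0],"fingers":0},
  {"delta_pos":[0.895,-0.257,0],"fingers":0},
  {"delta_pos":[0.895,-0.257,0],"fingers":0},
  {"delta_pos":[0.895,-0.257,0],"fingers":0},
  {"delta_pos":[0.895,-0.257,0.15],"fingers":0},
  {"delta_pos":[0.895,-0.257,0.3],"fingers":0},
  {"delta_pos":[0.895,-0.257,0.4],"fingers":0},
  {"delta_pos":[0.895,-0.257,0.4],"fingers":0},
  {"delta_pos":[0.895,-0.257,0.4],"fingers":0},
])

```text
invalid input at $.deltas[0]: expected keys fingers, delta_pos, yaw
```

```bash
python3 - <<'E'
from h import *
p,R=st()
c,W,Rc,t=cam("scene");im=c["image"]
s=-(W[...,:2]-C)@ax*1000;q=(W[...,:2]-C)@nx*1000
# fingertip: points near the TCP axis
m=(abs(q+3)<20)&(s<-60)&(s>-160)&(W[...,2]>.118)&(W[...,2]<p[2]+.03)
z=W[...,2]*1000
for a in range(118,176,6):
    k=m&(z>=a)&(z<a+6)
    if k.any(): print(a,k.sum(),np.percentile(s[k],[2,98]).round(),np.percentile(q[k],[2,98]).round())
k=m&(s<-115);print("lowest",np.sort(z[k])[:10].round(1) if k.any() else None)
save("close",cv2.resize(im[150:290,220:390],None,fx=4,fy=4))
E
```

```text
t 0.9 p [ 0.4119 -0.2525  0.2495] row y mm -197.3 across -271.6 xt [ 0.879  0.477 -0.001] yt [ 0.477 -0.879 -0.001] F [-0.1 -0.5  0.7] w 0.00013526962434348363
lowest None
```

View pics/close.png

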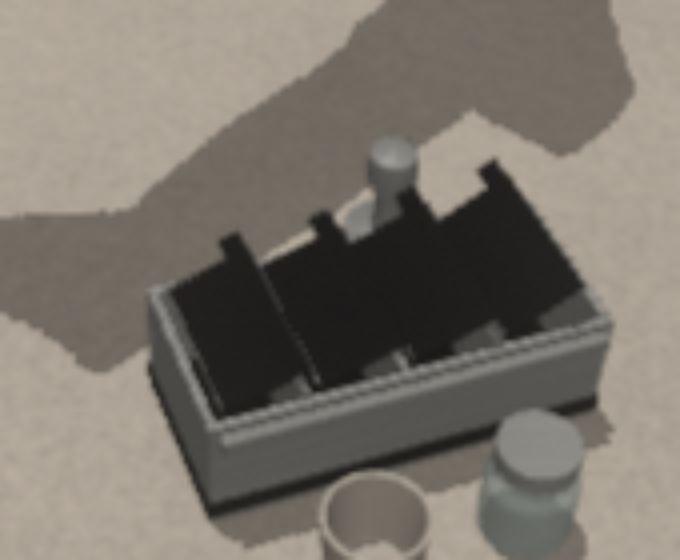

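The crop shows the four lids ramping up from left, where lid1's hinge is at about (190,350), to right, where lid4's edge is at about (540,220). That agrees with the depth profile. The move was refused because the rows lacked yaw, so I'll resend it.

jog_arm([
  {"delta_pos":[0.895,-0.257,0],"yaw":0,"fingers":0},
  {"delta_pos":[0.895,-0.257,0],"yaw":0,"fingers":0},
  {"delta_pos":[0.895,-0.257,0],"yaw":0,"fingers":0},
  {"delta_pos":[0.895,-0.257,0],"yaw":0,"fingers":0},
  {"delta_pos":[0.895,-0.257,0],"yaw":0,"fingers":0},
  {"delta_pos":[0.895,-0.257,0],"yaw":0,"fingers":0},
  {"delta_pos":[0.895,-0.257,0],"yaw":0,"fingers":0},
  {"delta_pos":[0.895,-0.257,0.15],"yaw":0,"fingers":0},
  {"delta_pos":[0.895,-0.257,0.3],"yaw":0,"fingers":0},
  {"delta_pos":[0.895,-0.257,0.4],"yaw":0,"fingers":0},
  {"delta_pos":[0.895,-0.257,0.4],"yaw":0,"fingers":0},
  {"delta_pos":[0.895,-0.257,0.4],"yaw":0,"fingers":0},
])

```text
clock: 2.15
eef_pos: [0.6107, -0.0597, 0.1304]
tool_rot: [0.97, 0.244, -0.001, -0.0]
ft_force: [0.7, 0.4, -0.0]
grip_width: -0.0004
grasp_force: 0.0
```

```bash
python3 - <<'E'
from h import *
p,R=st()
c,W,Rc,t=cam("scene");im=c["image"]
s=-(W[...,:2]-C)@ax*1000;q=(W[...,:2]-C)@nx*1000
m=(abs(q+3)<25)&(s<-60)&(s>-180)&(W[...,2]>.1)&(W[...,2]<p[2]+.05)
z=W[...,2]*1000
for a in range(100,186,6):
    k=m&(z>=a)&(z<a+6)
    if k.any(): print(a,k.sum(),np.percentile(s[k],[2,98]).round(),np.percentile(q[k],[2,98]).round())
k=m&(s<-100);print("lowest",np.sort(z[k])[:12].round(1))
save("close2",cv2.resize(im[120:290,220:390],None,fx=3.4,fy=3.4))
E
```

```text
t 2.15 p [ 0.6107 -0.0597  0.1304] row y mm -122.4 across -5.0 xt [ 0.881  0.473 -0.001] yt [ 0.473 -0.881 -0.   ] F [ 0.7  0.4 -0. ] w -0.00038449450434892713
100 127 [-84. -62.] [-27.  21.]
106 23 [-102.  -62.] [-26.  20.]
112 4 [-126. -115.] [6. 8.]
118 20 [-131. -109.] [3. 9.]
124 24 [-134. -108.] [-7.  9.]
130 22 [-134. -109.] [-1.  9.]
136 26 [-134. -108.] [-6. 10.]
142 22 [-134. -110.] [3. 9.]
148 18 [-134. -105.] [-0.  9.]
154 40 [-149.  -96.] [-3. 11.]
160 80 [-153.  -87.] [-11.  11.]
166 107 [-156.  -83.] [-12.  11.]
172 59 [-163.  -80.] [-12.  13.]
178 24 [-162.  -76.] [-11.  15.]
lowest [111.8 115.1 115.2 116.1 116.3 118.2 118.3 118.5 118.6 118.8 120.  120.3]
```

View pics/close2.png

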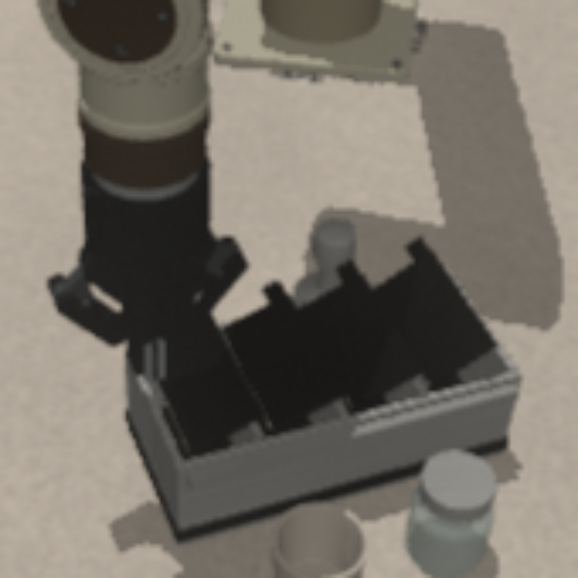

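The fingertip underside measures about 112 mm up, so the 19 mm TCP offset holds. I'll press lid1 gently, leaving a few mm of margin, to calibrate.

jog_arm([
  {"delta_pos":[0,0,0.02],"yaw":0,"fingers":0},
  {"delta_pos":[0,-0.02,0.045],"yaw":0,"fingers":0},
  {"delta_pos":[0,-0.04,0.05],"yaw":0,"fingers":0},
  {"delta_pos":[0,-0.06,0.055],"yaw":0,"fingers":0},
  {"delta_pos":[0,-0.08,0.06],"yaw":0,"fingers":0},
  {"delta_pos":[0,-0.1,0.062],"yaw":0,"fingers":0},
  {"delta_pos":[0,-0.12,0.065],"yaw":0,"fingers":0},
  {"delta_pos":[0,-0.14,0.065],"yaw":0,"fingers":0},
  {"delta_pos":[0,-0.14,0.065],"yaw":0,"fingers":0},
  {"delta_pos":[0,-0.14,0.065],"yaw":0,"fingers":0},
])

```text
clock: 3.2
eef_pos: [0.5914, -0.0207, 0.1105]
tool_rot: [0.969, 0.245, 0.0, 0.0]
ft_force: [-0.1, 0.8, 0.5]
grip_width: 0.0002
grasp_force: 0.0
```

```bash
cat >> h.py <<'E'
H=[-114,-56,2,60]
def lids():
    c,W,Rc,t=cam("scene");im=c["image"]
    s=-(W[...,:2]-C)@ax*1000;q=(W[...,:2]-C)@nx*1000;z=W[...,2]*1000
    for h in H:
        k=(s>h+8)&(s<h+50)&(q>15)&(q<42)&(z>80)&(z<122)&(im.max(-1)<60)
        if k.sum()>20:
            f=np.polyfit(s[k]-h,z[k],1);print("lid",h,k.sum(),"slope %.3f z0 %.1f"%tuple(f),"zmax %.1f"%np.percentile(z[k],97))
    return im
E
python3 - <<'E'
from h import *
st();lids()
E
```

```text
t 3.2 p [ 0.5914 -0.0207  0.1105] row y mm -78.9 across -3.4 xt [ 0.88   0.475 -0.   ] yt [ 0.475 -0.88   0.   ] F [-0.1  0.8  0.5] w 0.00024806654196922077
lid -114 168 slope 0.064 z0 89.4 zmax 94.2
lid -56 182 slope 0.350 z0 88.8 zmax 106.2
lid 2 180 slope 0.413 z0 88.7 zmax 109.0
lid 60 172 slope 0.586 z0 88.7 zmax 114.8
```

jog_arm([
  {"delta_pos":[0,-0.01,0.003],"yaw":0,"fingers":0},
  {"delta_pos":[0,-0.023,0.005],"yaw":0,"fingers":0},
  {"delta_pos":[0,-0.023,0.005],"yaw":0,"fingers":0},
  {"delta_pos":[0,-0.023,0.005],"yaw":0,"fingers":0},
])

```text
clock: 3.65
eef_pos: [0.588, -0.0147, 0.1089]
tool_rot: [0.969, 0.245, -0.0, -0.0]
ft_force: [0.9, -0.3, -0.4]
grip_width: 0.0001
grasp_force: 0.0
```

```bash
python3 - <<'E'
from h import *
st();lids()
E
```

```text
t 3.65 p [ 0.588  -0.0147  0.1089] row y mm -72.0 across -3.5 xt [ 0.88   0.475 -0.   ] yt [ 0.475 -0.88  -0.   ] F [ 0.9 -0.3 -0.4] w 0.00012877647024226837
lid -114 170 slope 0.016 z0 89.5 zmax 92.2
lid -56 187 slope 0.343 z0 89.1 zmax 106.4
lid 2 187 slope 0.406 z0 88.8 zmax 109.3
lid 60 171 slope 0.574 z0 89.1 zmax 114.4
```

jog_arm([
  {"delta_pos":[0,-0.02,-0.01],"yaw":0,"fingers":0},
  {"delta_pos":[0,-0.05,-0.014],"yaw":0,"fingers":0},
  {"delta_pos":[0,-0.08,-0.014],"yaw":0,"fingers":0},
  {"delta_pos":[0,-0.11,-0.012],"yaw":0,"fingers":0},
  {"delta_pos":[0,-0.14,-0.008],"yaw":0,"fingers":0},
  {"delta_pos":[0,-0.165,-0.004],"yaw":0,"fingers":0},
  {"delta_pos":[0,-0.185,-0.001],"yaw":0,"fingers":0},
  {"delta_pos":[0,-0.193,0],"yaw":0,"fingers":0},
  {"delta_pos":[0,-0.193,0],"yaw":0,"fingers":0},
  {"delta_pos":[0,-0.193,0],"yaw":0,"fingers":0},
])

```text
clock: 4.7
eef_pos: [0.5607, 0.036, 0.109]
tool_rot: [0.97, 0.245, -0.0, 0.0]
ft_force: [0.0, -0.7, 0.4]
grip_width: -0.0005
grasp_force: 0.0
```

```bash
python3 - <<'E'
from h import *
st();lids()
E
```

```text
t 4.7 p [0.5607 0.036  0.109 ] row y mm -14.4 across -3.3 xt [ 0.88   0.475 -0.   ] yt [ 0.475 -0.88   0.   ] F [ 0.  -0.7  0.4] w -0.0005225557701867034
lid -114 165 slope 0.024 z0 89.1 zmax 92.2
lid -56 157 slope 0.015 z0 89.6 zmax 92.4
lid 2 186 slope 0.414 z0 88.4 zmax 109.3
lid 60 185 slope 0.584 z0 88.7 zmax 115.3
```

Lids 1 and 2 are shut and the caddy hasn't moved. I'll use the same stroke for lid3.

jog_arm([
  {"delta_pos":[0,-0.02,-0.01],"yaw":0,"fingers":0},
  {"delta_pos":[0,-0.05,-0.014],"yaw":0,"fingers":0},
  {"delta_pos":[0,-0.08,-0.014],"yaw":0,"fingers":0},
  {"delta_pos":[0,-0.11,-0.012],"yaw":0,"fingers":0},
  {"delta_pos":[0,-0.14,-0.008],"yaw":0,"fingers":0},
  {"delta_pos":[0,-0.165,-0.004],"yaw":0,"fingers":0},
  {"delta_pos":[0,-0.185,-0.001],"yaw":0,"fingers":0},
  {"delta_pos":[0,-0.193,0],"yaw":0,"fingers":0},
  {"delta_pos":[0,-0.193,0],"yaw":0,"fingers":0},
  {"delta_pos":[0,-0.193,0],"yaw":0,"fingers":0},
])

```text
clock: 5.75
eef_pos: [0.5332, 0.087, 0.109]
tool_rot: [0.97, 0.245, -0.0, 0.0]
ft_force: [-0.5, 0.7, -0.0]
grip_width: 0.0003
grasp_force: 0.0
```

```bash
python3 - <<'E'
from h import *
st();lids()
E
```

```text
t 5.75 p [0.5332 0.087  0.109 ] row y mm 43.5 across -3.3 xt [ 0.88   0.475 -0.   ] yt [ 0.475 -0.88   0.   ] F [-0.5  0.7 -0. ] w 0.0002933324444248523
lid -114 162 slope 0.026 z0 89.1 zmax 92.6
lid -56 165 slope 0.010 z0 89.9 zmax 92.7
lid 2 149 slope 0.018 z0 89.7 zmax 92.4
lid 60 186 slope 0.596 z0 88.4 zmax 115.6
```

Now lid4, with the same stroke.

jog_arm([
  {"delta_pos":[0,-0.02,-0.01],"yaw":0,"fingers":0},
  {"delta_pos":[0,-0.05,-0.014],"yaw":0,"fingers":0},
  {"delta_pos":[0,-0.08,-0.014],"yaw":0,"fingers":0},
  {"delta_pos":[0,-0.11,-0.012],"yaw":0,"fingers":0},
  {"delta_pos":[0,-0.14,-0.008],"yaw":0,"fingers":0},
  {"delta_pos":[0,-0.165,-0.004],"yaw":0,"fingers":0},
  {"delta_pos":[0,-0.185,-0.001],"yaw":0,"fingers":0},
  {"delta_pos":[0,-0.193,0],"yaw":0,"fingers":0},
  {"delta_pos":[0,-0.193,0],"yaw":0,"fingers":0},
  {"delta_pos":[0,-0.193,0],"yaw":0,"fingers":0},
])

```text
clock: 6.8
eef_pos: [0.5057, 0.138, 0.109]
tool_rot: [0.97, 0.245, -0.0, 0.0]
ft_force: [-0.5, -0.5, -0.3]
grip_width: -0.0002
grasp_force: 0.0
```

```bash
python3 - <<'E'
from h import *
st();lids()
E
```

```text
t 6.8 p [0.5057 0.138  0.109 ] row y mm 101.4 across -3.2 xt [ 0.88   0.475 -0.   ] yt [ 0.475 -0.88   0.   ] F [-0.5 -0.5 -0.3] w -0.00015190529764707734
lid -114 169 slope 0.027 z0 89.2 zmax 92.2
lid -56 164 slope 0.009 z0 89.9 zmax 92.4
lid 2 152 slope 0.026 z0 89.4 zmax 92.6
lid 60 147 slope 0.018 z0 89.6 zmax 92.3
```

All four are shut, so I'll lift straight up.

jog_arm([
  {"delta_pos":[0,0,-0.05],"yaw":0,"fingers":0},
  {"delta_pos":[0,0,-0.2],"yaw":0,"fingers":0},
  {"delta_pos":[0,0,-0.35],"yaw":0,"fingers":0},
  {"delta_pos":[0,0,-0.4],"yaw":0,"fingers":0},
  {"delta_pos":[0,0,-0.4],"yaw":0,"fingers":0},
  {"delta_pos":[0,0,-0.4],"yaw":0,"fingers":0},
  {"delta_pos":[0,0,-0.4],"yaw":0,"fingers":0},
])

```text
clock: 7.55
eef_pos: [0.5047, 0.1376, 0.2272]
tool_rot: [0.97, 0.245, -0.002, 0.0]
ft_force: [0.2, 0.7, 0.5]
grip_width: 0.0
grasp_force: 0.0
```

```bash
python3 - <<'E'
from h import *
st();lids()
print(bot.job_done())
E
```

```text
t 7.55 p [0.5047 0.1376 0.2272] row y mm 101.6 across -4.3 xt [ 0.88   0.475 -0.003] yt [ 0.475 -0.88  -0.001] F [0.2 0.7 0.5] w 4.991095539000055e-05
lid -114 164 slope 0.017 z0 89.5 zmax 92.4
lid -56 164 slope 0.010 z0 89.8 zmax 92.4
lid 2 147 slope 0.039 z0 89.0 zmax 92.8
lid 60 148 slope 0.018 z0 89.6 zmax 92.4
the job is handed in; nothing more can be done
None
```

All four lids were pressed shut in order, lid1 to lid4, in one pass (each measured under 0.04 rad open), with the caddy still in place and the gripper lifted clear; the job is handed in, and no verdict was returned.

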